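Pack up the craft table

ROBOT

A 6-joint arm with a two-finger parallel gripper is mounted at the origin on the work surface. World frame = base frame: x ahead of the robot, y to its left, z up, the work surface at z = 0. Lengths are in m, angles in degrees, forces in N, time in s.
With the tool pointing down it reaches from about 0.4 to 0.825 m from the base axis. Payload 7 kg.
Tool frame: the origin (TCP) lies on the centre line of the jaws, within the pads' length; the fingertips stand 19 mm ahead of it and the grasp point (between the pads) is the TCP (r.tips_ahead is the distance from the TCP to the fingertips, in m); z points along the fingers, y is the line along which they close (so a half turn about z gives the same grasp; the last joint's range is limited). The gripper opens to 88 mm and grips with 3 to 60 N. Pads are 19 mm wide; open, the fingers measure 130 mm over their backs; the gripper's body (78 mm by 193 mm) begins 47 mm behind the grasp point.
Start: joints at [85.72, 20.546, 0.682, 0, -70.136, -16.507], TCP at [0.24, 0.631, 0.246] pointing down, gripper open.
Joint ranges: [-176.03, 176.03], [-82.01, 121.73], [-58.28, 71.71], [-173.87, 95.51], [-174.79, -0.11], [-173.66, 173.66]. Speed limits (degrees/s): [136.94, 136.94, 172.46, 180, 180, 180].

INTERFACE

Orientations are given as [roll, pitch, yaw] about the fixed x, y, z axes, in that order (R = Rz(yaw) Ry(pitch) Rx(roll)).
In Python, from plant import r, viewer, close_job gives the robot as it stands. The module is installed in compiled form; this text tells all that it offers.
- The arm moves only by the tool arm_command, never from a script. Its arguments are lists of equal length, an entry for each row: "travel": the shift along the world's x, y, z scaled (see below), a list of three; "delta_rot": the turn, a rotation vector about the world's x, y, z scaled (see below), a list of three. In form: {"travel": [[dx, dy, dz], ...], "delta_rot": [[rx, ry, rz], ...]}. A call has 1 to 20 rows; each row is the pose to reach, as a shift and turn from the pose commanded when the call began; what a row does not reach only later rows make up. The controller multiplies each number of a shift by 0.5 m and each number of a turn by 90 degrees. A row lasts 1/8 s, in which the tool goes at most 62.5 mm and 10.7 degrees, less where a joint would pass 70% of its speed; a pose out of reach is approached as far as the arm can. A call with a number of a shift or a turn outside -1 to 1 is refused whole. A call with a gripper value outside its range is refused whole. "grip" is the opening, from 0 (shut) to 1 (fully open), set as the call begins (left out, the last holds). The fingers move at their own pace and stop on an object; "newtons" is the grip in N (left out, the last holds). Time passes only in rows, so rows that repeat a pose let the fingers close. It gives the time, the measured TCP pose, the force, the opening and the grip force at its end, in the units of the state.
- r.get_state(): the state, without advancing time (a new reading comes with each control period).
- viewer.capture(name): name is "side" or "top" or "wrist"; returns a dict with "img" (420x560x3 uint8, red, green, blue), "camera_matrix" (3x3 intrinsics, pixels), "distortion" ([k1, k2, p1, p2, k3] as OpenCV has them; the pictures are not rectified), "R" (3x3) and "t" (3): a world point X has camera coordinates R X + t; the wrist camera has in their place "mount" (4x4, takes a point from camera to tool coordinates, whose origin is the TCP and whose axes are the flange's). Camera axes: x right, y down, z forward; pixel columns grow to the right and rows downward; lengths in m; the calibration is good to about 2 mm. A picture is of the moment at which its call begins: read the wrist's pose just before it. There is no depth.
- close_job(): hands the job in; it is judged then, once.
The state is a dict: "time_s": time; "joints": joint angles; "qd": joint speeds; "joint_torque": joint torques, N m; "tcp_pos": TCP position; "eef_rot": TCP orientation; "contact_force": force on the tool from outside, world axes, zero at the start; "moment": the same for the moment, N m; "gripper_width": finger opening in m; "gripper_force": force on a finger pad.
Only numpy, scipy, OpenCV 4.12 (cv2) and the standard library are available. Lean on these libraries where they do the work, as an engineer would, in place of code of your own. Each camera call takes 0.05 s, during which the arm holds its last target. There are 200 camera calls.

TASK

Pack up the craft table: slide every roll of tape down over the spindle in the round tub and close the tub with its big cover, and put a lid on every bead pot that is out, so that the cover and all the lids sit fully seated and level. The pots stay standing on the table (a lid may be left over), and the reddish pebble and the paint bottle are left where they are.

Things in the scene. Friction and masses are not known exactly. Their poses are not given: they have to be found in the camera images.
- tub: Round grey storage tub for tape rolls, fixed to the table: outside diameter 160 mm, height 80 mm, wall 4 mm (mouth 152 mm across), floor 6 mm thick. A bare metal spindle, 22 mm in diameter, stands upright in its middle from the floor to 68 mm above the table, its top 6 mm tapered to 12 mm. Origin: centre of its underside; z up.
- tub_rim (a point): Centre of the tub's mouth, level with its rim, 80 mm above the table.
- spindle_top (a point): Top of the spindle in the tub, 68 mm above the table.
- tub_cover: The tub's big brown wooden cover: plug 146 mm across, 8 mm deep, that enters the tub's mouth, under a disc 164 mm across, 6 mm thick that rests on the rim; on top a dark upright knob 24 mm across, 28 mm tall (14 to 42 mm above the origin). About 250 g. Origin: centre of the plug's underside; z up through the knob. Seated, the origin is 8 mm below tub_rim.
- pot1: Open white ceramic pot with a few wooden beads on its floor, standing loose: outside diameter 90 mm, height 60 mm, wall 4 mm (mouth 82 mm across). About 450 g. Origin: centre of its underside; z up. Two or three pots are present; all are alike.
- pot1_rim (a point): Centre of the mouth of pot1, level with its rim, 60 mm above its underside.
- pot2: Open white ceramic pot with a few wooden beads on its floor, standing loose: outside diameter 90 mm, height 60 mm, wall 4 mm (mouth 82 mm across). About 450 g. Origin: centre of its underside; z up. Two or three pots are present; all are alike.
- pot2_rim (a point): Centre of the mouth of pot2, level with its rim, 60 mm above its underside.
- pot3: Open white ceramic pot with a few wooden beads on its floor, standing loose: outside diameter 90 mm, height 60 mm, wall 4 mm (mouth 82 mm across). About 450 g. Origin: centre of its underside; z up. Two or three pots are present; all are alike.
- pot3_rim (a point): Centre of the mouth of pot3, level with its rim, 60 mm above its underside.
- lid1: Light wooden lid, fits any pot: plug 76 mm across, 8 mm deep, under a disc 94 mm across, 6 mm thick that rests on the rim; on top a dark upright knob 22 mm across, 26 mm tall (14 to 40 mm above the origin). About 90 g. Origin: centre of the plug's underside; z up through the knob. Seated, the origin is 8 mm below the pot's rim. Always three lids, all alike; one may be spare.
- lid2: Light wooden lid, fits any pot: plug 76 mm across, 8 mm deep, under a disc 94 mm across, 6 mm thick that rests on the rim; on top a dark upright knob 22 mm across, 26 mm tall (14 to 40 mm above the origin). About 90 g. Origin: centre of the plug's underside; z up through the knob. Seated, the origin is 8 mm below the pot's rim. Always three lids, all alike; one may be spare.
- lid3: Light wooden lid, fits any pot: plug 76 mm across, 8 mm deep, under a disc 94 mm across, 6 mm thick that rests on the rim; on top a dark upright knob 22 mm across, 26 mm tall (14 to 40 mm above the origin). About 90 g. Origin: centre of the plug's underside; z up through the knob. Seated, the origin is 8 mm below the pot's rim. Always three lids, all alike; one may be spare.
- roll1: Roll of paper tape lying flat: outside diameter 60 mm, hole 30 mm, 20 mm high, about 60 g. Origin: centre of its underside; z along the hole. Two or three rolls are present; all are alike. Stacked in the tub, their undersides are 6, 26 and 46 mm above the table.
- roll2: Roll of paper tape lying flat: outside diameter 60 mm, hole 30 mm, 20 mm high, about 60 g. Origin: centre of its underside; z along the hole. Two or three rolls are present; all are alike. Stacked in the tub, their undersides are 6, 26 and 46 mm above the table.
- roll3: Roll of paper tape lying flat: outside diameter 60 mm, hole 30 mm, 20 mm high, about 60 g. Origin: centre of its underside; z along the hole. Two or three rolls are present; all are alike. Stacked in the tub, their undersides are 6, 26 and 46 mm above the table.
- pebble_b: Reddish pebble, 72 mm across, 24 mm high. Bystander. Origin: centre of its underside.
- paint_bottle: Standing paint bottle, 56 mm across, 150 mm high. Bystander. Origin: centre of its underside.
There are look-alikes about, which are no part of the job. Leave any green, pink or purple look-alike of the roll2 alone.

How it is judged:
By the outcome, as a careful person would: the job done as asked, in the order asked, and still so for the second after the job is handed in, with the robot touching nothing.
Of pot1, pot2, pot3 only 2 to 3 are there at a start; the rules pass over those that are not, and their reading is None.
Of roll1, roll2, roll3 only 2 to 3 are there at a start; the rules pass over those that are not, and their reading is None.
At some moment in a run one of pot1, pot2, pot3, roll1, roll2, roll3 may be knocked a few centimetres aside while the robot is not near it.
Once in a run the grip may slacken for a moment while it holds something.
It also fails if it takes over 210 s, if anything falls off the work surface, if the arm or the gripper's body presses on something with over 40 N, if the wrist force passes 120 N, or if a joint passes its speed limit or range.

## Working session

There is one attempt and no reset: what is moved stays moved. The work goes in short steps, Python scripts to look and compute and a tool call to move; the robot and the scene stay as the last step left them, time stands still between calls to the robot, and variables do not carry over. Pictures are saved under pics/ and viewed, at most 14 in all, crops included, and the job is handed in when it is done.

Besides the shell and the picture viewer there is one more tool, called after "Emit:" by a JSON object that holds its "api" and its "payload", one argument or row to a line. arm_command: Moves the arm, as the interface text tells. Shifts and turns lie within -1 to 1; 1 stands for 0.5 m of shift or 90 degrees of turn. Its arguments: {"type":"object","properties":{"travel":{"type":"array"},"delta_rot":{"type":"array"},"grip":{"type":"number"},"newtons":{"type":"number"}},"required":["travel","delta_rot"]}

```bash
mkdir -p pics
cat > h.py <<'E'
import numpy as np, cv2
from plant import r, viewer
from scipy.spatial.transform import Rotation as Ro
def cap(name,fn=None):
    s=r.get_state(); c=viewer.capture(name)
    if name=="wrist":
        T=np.eye(4);T[:3,:3]=Ro.from_euler('xyz',s['eef_rot'],degrees=True).as_matrix();T[:3,3]=s['tcp_pos']
        M=T@np.array(c['mount']); c['R']=M[:3,:3].T; c['t']=-c['R']@M[:3,3]
    c['R']=np.array(c['R']);c['t']=np.array(c['t']);c['K']=np.array(c['camera_matrix'],float);c['D']=np.array(c['distortion'],float)
    if fn: cv2.imwrite('pics/'+fn,c['img'][:,:,::-1])
    return c
def ray(c,px,z):
    p=cv2.undistortPoints(np.array(px,float).reshape(-1,1,2),c['K'],c['D']).reshape(-1,2)
    d=np.c_[p,np.ones(len(p))]@c['R']; o=-c['R'].T@c['t']
    return o+d*((z-o[2])/d[:,2])[:,None]
def proj(c,X):
    return cv2.projectPoints(np.array(X,float).reshape(-1,1,3),cv2.Rodrigues(c['R'])[0],c['t'],c['K'],c['D'])[0].reshape(-1,2)
E
python3 - <<'E'
from h import *
print(r.get_state())
a=cap("top","top0.png");b=cap("side","side0.png")
for c in(a,b):print(-c['R'].T@c['t'],c['R'].round(2).tolist(),c['K'][0,0])
E
```

```text
{'time_s': 0.0, 'joints': array([ 8.57192784e+01,  2.05896588e+01,  6.35203602e-01, -1.77833927e-02,
       -7.01360931e+01, -1.65085145e+01]), 'qd': array([ 0.05840623, -0.04643182,  0.0444583 , -0.02733297, -0.03910017,
       -0.05543007]), 'joint_torque': array([-9.27269211e-04, -5.82720459e+01,  2.93044746e+01,  6.99720070e+00,
        7.10932160e-03, -1.53370070e-04]), 'tcp_pos': array([0.2394356 , 0.630633  , 0.24466092]), 'eef_rot': array([ 1.79908434e+02, -9.70357949e-03, -2.07952842e+01]), 'contact_force': array([-0.39558649,  0.05950584, -0.33436586]), 'moment': array([ 0.01461066,  0.02868414, -0.02327055]), 'gripper_force': 0.0, 'gripper_width': 0.08743808533775553}
[3.88085397e-01 5.11045086e-05 1.25848544e+00] [[0.02, -1.0, 0.01], [-0.99, -0.02, -0.13], [0.13, -0.0, -0.99]] 515.8141906250548
[ 0.21248657 -0.79840677  0.8098953 ] [[0.93, -0.37, -0.02], [-0.26, -0.61, -0.75], [0.27, 0.7, -0.66]] 524.712108998503
```

View pics/top0.png

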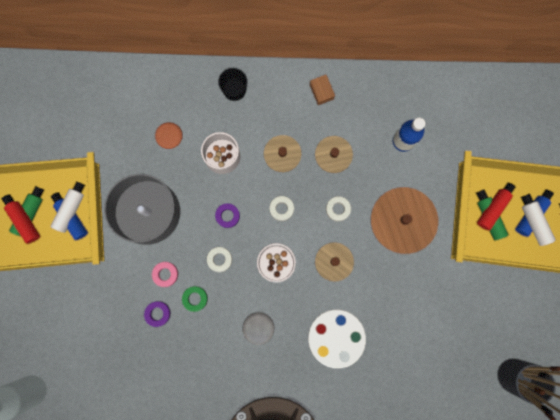

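View pics/side0.png

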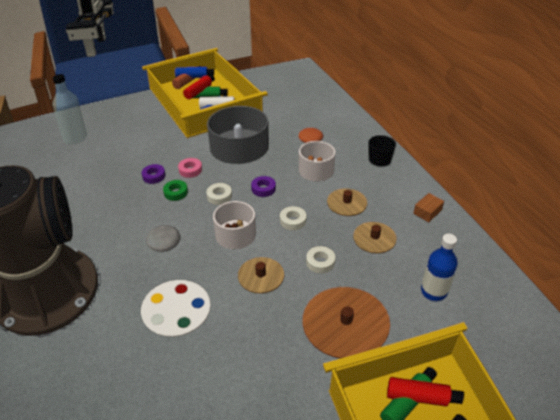

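The top view shows 2 pots (220,151) and (276,263), and 3 lids at (282,153), (334,153) and (334,261). The 3 white rolls are at (281,208), (339,208) and (219,259), the tub is at (143,210) and the cover at (404,220).

```bash
cat >> h.py <<'E'
def ell(c,mask,z,amin=150):
    """centres (world, plane z) of blobs: contour points cast on plane, min enclosing circle"""
    out=[]
    for k in cv2.findContours(mask.astype(np.uint8),cv2.RETR_EXTERNAL,cv2.CHAIN_APPROX_NONE)[0]:
        if cv2.contourArea(k)<amin: continue
        h=cv2.convexHull(k).reshape(-1,2); P=ray(c,h,z)[:,:2]
        e=cv2.fitEllipse((ray(c,k.reshape(-1,2),z)[:,:2]*1e4).astype(np.float32))
        px=k.reshape(-1,2).mean(0)
        out.append((px.round().astype(int).tolist(),(np.array(e[0])/1e4).round(4).tolist(),(np.array(e[1])/10).round(1).tolist()))
    return out
E
python3 - <<'E'
from h import *
c=cap("top"); hsv=cv2.cvtColor(c['img'],cv2.COLOR_RGB2HSV);H,S,V=cv2.split(hsv)
for p in [(268,208),(282,143),(385,220),(210,137),(276,245),(143,185),(120,210),(108,210),(335,154),(405,219),(250,210)]:
    print(p,hsv[p[1],p[0]])
print('white');[print(x) for x in ell(c,(V>175)&(S<60),0.02)]
k=np.ones((3,3))
w=((H>=5)&(H<=25)&(S>70)&(V>60)).astype(np.uint8); w=cv2.morphologyEx(w,cv2.MORPH_CLOSE,np.ones((9,9)))
print('wood');[print(x) for x in ell(c,w,0.014)]
E
```

```text
(268, 208) [ 78   9 145]
(282, 143) [ 17  97 153]
(385, 220) [ 12 135 144]
(210, 137) [ 10  20 150]
(276, 245) [ 12  14 188]
(143, 185) [ 90   2 110]
(120, 210) [  0   0 107]
(108, 210) [135  11  45]
(335, 154) [ 11 145  95]
(405, 219) [  9 144  94]
(250, 210) [ 90  13 141]
white
([337, 339], [0.2538, -0.1438], [131.6, 132.2])
([219, 259], [0.4317, 0.14], [55.7, 57.1])
([276, 262], [0.4275, 0.0032], [90.0, 90.5])
([540, 224], [0.5355, -0.6265], [32.6, 126.4])
([338, 208], [0.5613, -0.145], [56.4, 57.2])
([281, 208], [0.5592, -0.0069], [56.4, 57.1])
([66, 210], [0.5406, 0.509], [31.8, 130.8])
([219, 150], [0.6977, 0.1487], [89.5, 91.0])
wood
([544, 388], [0.1616, -0.6144], [93.4, 99.4])
([277, 262], [0.4291, 0.0005], [45.7, 55.2])
([334, 261], [0.4331, -0.1364], [88.6, 88.8])
([404, 220], [0.538, -0.305], [160.0, 160.9])
([50, 213], [0.5346, 0.5455], [277.3, 305.3])
([507, 213], [0.5611, -0.5513], [289.7, 306.8])
([220, 154], [0.689, 0.1471], [45.2, 55.8])
([333, 154], [0.6972, -0.1319], [88.2, 90.0])
([282, 153], [0.696, -0.0055], [88.9, 89.2])
([168, 135], [0.7336, 0.2766], [64.6, 65.5])
([322, 89], [0.8619, -0.101], [52.9, 75.6])
([283, 28], [1.0196, -0.1508], [160.0, 2155.6])
```

Run:
```python
from h import *
print(np.array(viewer.capture("wrist")['mount']).round(3).tolist())
c=cap("top"); hsv=cv2.cvtColor(c['img'],cv2.COLOR_RGB2HSV);H,S,V=cv2.split(hsv)
print('pot');[print(x) for x in ell(c,cv2.morphologyEx(((V>150)&(S<60)).astype(np.uint8),cv2.MORPH_OPEN,np.ones((3,3))),0.06,1000)]
g=cv2.morphologyEx(((V<120)&(S<40)).astype(np.uint8),cv2.MORPH_CLOSE,np.ones((7,7)))
print('tub');[print(x) for x in ell(c,g,0.08,1000)]
sp=((V>130)&(S<40)).astype(np.uint8); m=np.zeros_like(sp);cv2.circle(m,(143,210),18,1,-1)
print('spindle');[print(x) for x in ell(c,sp*m,0.068,10)]
```

```text
[[-0.002, -0.954, -0.299, 0.08], [1.0, -0.002, 0.0, 0.0], [-0.001, -0.299, 0.954, -0.138], [0.0, 0.0, 0.0, 1.0]]
pot
([337, 339], [0.2584, -0.139], [130.2, 130.8])
([276, 262], [0.426, 0.0027], [90.4, 91.4])
tub
([530, 387], [0.1706, -0.5578], [132.3, 151.1])
([23, 387], [0.1379, 0.5357], [96.1, 206.1])
([142, 210], [0.54, 0.3125], [157.6, 176.5])
spindle
([142, 211], [0.539, 0.3175], [15.5, 29.6])
```

Emit:
{"api": "arm_command", "payload": {
  "travel": [
    [0.2,-0.2,0.1],
    [0.4,-0.4,0.1],
    [0.6,-0.6,0.1],
    [0.6,-0.6,0.1],
    [0.6,-0.6,0.1],
    [0.6,-0.6,0.1],
    [0.6,-0.6,0.1],
    [0.6,-0.6,0.1],
    [0.6,-0.6,0.1],
    [0.6,-0.6,0.1],
    [0.6,-0.6,0.1],
    [0.6,-0.6,0.1]
  ],
  "delta_rot": [
    [0,0,0],
    [0,0,0],
    [0,0,0],
    [0,0,0],
    [0,0,0],
    [0,0,0],
    [0,0,0],
    [0,0,0],
    [0,0,0],
    [0,0,0],
    [0,0,0],
    [0,0,0]
  ],
  "grip": 1
}}

```text
time_s: 1.75
tcp_pos: [0.5391, 0.3317, 0.2956]
eef_rot: [-180.0, -0.0, -20.7]
contact_force: [0.2, -1.2, 0.7]
gripper_width: 0.0877
gripper_force: 0.0
```

Run:
```python
from h import *
c=cap("wrist","w1.png")
print(proj(c,[[0.539,0.315,0.068],[0.539,0.315,0.08]]))
```

```text
[[292.54907338 166.77007064]
 [293.04461844 169.23328964]]
```

View pics/w1.png

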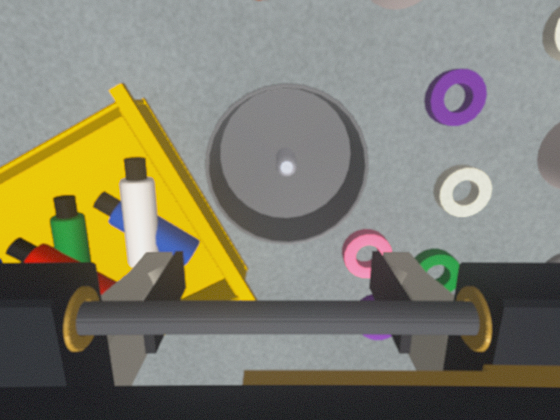

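The wrist view shows the tub rim spanning x 207–367 and y 83–242, with the spindle tip at (287,167).

```bash
cat >> h.py <<'E'
def spin(c,p,z,rad=14,t=165):
    V=c['img'].max(2);m=np.zeros(V.shape,np.uint8);cv2.circle(m,p,rad,1,-1);ys,xs=np.nonzero((V>t)&(m>0))
    return len(xs),(xs.mean(),ys.mean()),ray(c,[[xs.mean(),ys.mean()]],z)[0]
E
python3 - <<'E'
from h import *
c=cap("wrist")
print(spin(c,(287,167),0.068))
P=ray(c,[[207,162],[367,162],[287,83],[287,242]],0.08);print(P.round(4)); print(P[:2].mean(0),P[2:].mean(0),np.linalg.norm(P[0]-P[1]),np.linalg.norm(P[2]-P[3]))
hsv=cv2.cvtColor(c['img'],cv2.COLOR_RGB2HSV);H,S,V=cv2.split(hsv)
m=((V>165)&(S<60)&(H<50)).astype(np.uint8);[print(x) for x in ell(c,m,0.02,500)]
E
```

```text
(183, (np.float64(286.7158469945355), np.float64(167.88524590163934)), array([0.54012092, 0.32070305, 0.068     ]))
[[0.5753 0.39   0.08  ]
 [0.5204 0.2458 0.08  ]
 [0.6156 0.2928 0.08  ]
 [0.4695 0.3469 0.08  ]]
[0.54781282 0.31789991 0.08      ] [0.54253141 0.31984667 0.08      ] 0.154355925300121 0.15577302800332854
([138, 219], [0.5349, 0.508], [40.1, 123.8])
([465, 192], [0.4303, 0.141], [58.3, 59.3])
```

Emit:
{"api": "arm_command", "payload": {
  "travel": [
    [-0.1,-0.19,-0.1],
    [-0.2,-0.34,-0.2],
    [-0.22,-0.381,-0.3],
    [-0.22,-0.381,-0.36],
    [-0.22,-0.381,-0.42],
    [-0.22,-0.381,-0.48],
    [-0.22,-0.381,-0.51],
    [-0.22,-0.381,-0.534],
    [-0.22,-0.381,-0.534],
    [-0.22,-0.381,-0.534]
  ],
  "delta_rot": [
    [0,0,0],
    [0,0,0],
    [0,0,0],
    [0,0,0],
    [0,0,0],
    [0,0,0],
    [0,0,0],
    [0,0,0],
    [0,0,0],
    [0,0,0]
  ]
}}

```text
time_s: 3.1
tcp_pos: [0.43, 0.141, 0.0291]
eef_rot: [-179.9, -0.0, -20.8]
contact_force: [1.0, 0.2, 0.4]
gripper_width: 0.0877
gripper_force: 0.0
```

Emit:
{"api": "arm_command", "payload": {
  "travel": [
    [0,0,0],
    [0,0,0],
    [0,0,0],
    [0,0,0],
    [0,0,0],
    [0,0,0],
    [0,0,0],
    [0,0,0]
  ],
  "delta_rot": [
    [0,0,0],
    [0,0,0],
    [0,0,0],
    [0,0,0],
    [0,0,0],
    [0,0,0],
    [0,0,0],
    [0,0,0]
  ],
  "grip": 0,
  "newtons": 15
}}

```text
time_s: 4.1
tcp_pos: [0.4297, 0.1406, 0.0287]
eef_rot: [-180.0, -0.0, -20.8]
contact_force: [-0.5, -0.7, 5.2]
gripper_width: 0.0592
gripper_force: 15.0
```

Emit:
{"api": "arm_command", "payload": {
  "travel": [
    [0,0,0.05],
    [0,0,0.12],
    [0,0,0.2],
    [0.05,0.1,0.2],
    [0.13,0.2,0.2],
    [0.2,0.33,0.2],
    [0.22,0.36,0.2],
    [0.22,0.36,0.2],
    [0.22,0.36,0.2]
  ],
  "delta_rot": [
    [0,0,0],
    [0,0,0],
    [0,0,0],
    [0,0,0],
    [0,0,0],
    [0,0,0],
    [0,0,0],
    [0,0,0],
    [0,0,0]
  ]
}}

```text
time_s: 5.22
tcp_pos: [0.5388, 0.3198, 0.1277]
eef_rot: [179.9, 0.1, -20.8]
contact_force: [-0.5, -0.4, -0.3]
gripper_width: 0.0595
gripper_force: 15.0
```

Run:
```python
from h import *
c=cap("wrist","w2.png"); print(r.get_state()['tcp_pos'])
```

```text
[0.53886021 0.31959936 0.12809402]
```

View pics/w2.png

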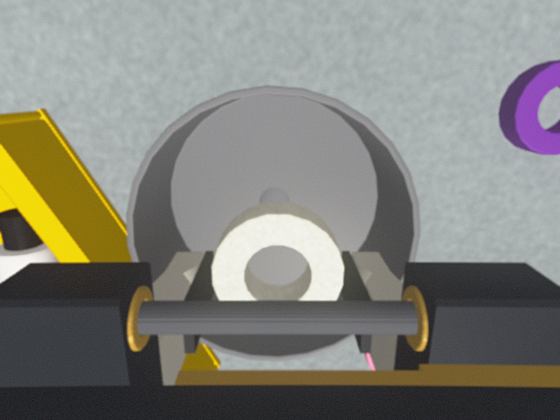

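The roll is held level over the tub. Its top face spans x 211–344 and its front edge is at row ~215. The rim arc is visible at x 130–418, with its top at row 88.

```bash
cat >> h.py <<'E'
def circfit(P,rad):
    from scipy.optimize import least_squares
    f=least_squares(lambda q:np.hypot(P[:,0]-q[0],P[:,1]-q[1])-rad,P[:,:2].mean(0)); return f.x,f.fun
E
python3 - <<'E'
from h import *
c=cap("wrist"); tcp=r.get_state()['tcp_pos']
g=cv2.cvtColor(c['img'],cv2.COLOR_RGB2HSV);H,S,V=cv2.split(g)
for x in (250,277,305): print(x,[(y,V[y,x]) for y in range(196,226,2)])
m=((V>185)&(S<60)).astype(np.uint8); m[:,:205]=0;m[:,348:]=0;m[298:]=0;m[:190]=0
k=max(cv2.findContours(m,0,cv2.CHAIN_APPROX_NONE)[0],key=cv2.contourArea).reshape(-1,2)
k=k[(k[:,1]<255)&((k[:,1]<235)|(abs(k[:,0]-277)>45))]
P=ray(c,k,tcp[2]-0.009); q,e=circfit(P,0.030); print('roll',q,abs(e).max(),q-tcp[:2],tcp)
# free-radius check
# rim: outer edge by radial search of bg->tub
E=cv2.Canny(cv2.GaussianBlur(c['img'],(5,5),0),40,90)
pts=[]
for a in np.radians(np.arange(185,356,5)):
    for rr in range(175,110,-1):
        x,y=int(274+rr*np.cos(a)),int(222+rr*np.sin(a))
        if 0<=x<560 and 0<=y<420 and E[y,x]: pts.append((x,y));break
P=ray(c,pts,0.08);
for i in range(3):
    q,e=circfit(P,0.08);P=P[abs(e)<max(0.0015,1.5*np.median(abs(e)))]
print('rim',q,len(pts),len(P),abs(e).max())
E
```

```text
250 [(196, np.uint8(154)), (198, np.uint8(152)), (200, np.uint8(152)), (202, np.uint8(154)), (204, np.uint8(151)), (206, np.uint8(150)), (208, np.uint8(142)), (210, np.uint8(147)), (212, np.uint8(147)), (214, np.uint8(146)), (216, np.uint8(154)), (218, np.uint8(173)), (220, np.uint8(234)), (222, np.uint8(241)), (224, np.uint8(242))]
277 [(196, np.uint8(147)), (198, np.uint8(150)), (200, np.uint8(150)), (202, np.uint8(149)), (204, np.uint8(151)), (206, np.uint8(152)), (208, np.uint8(154)), (210, np.uint8(153)), (212, np.uint8(155)), (214, np.uint8(207)), (216, np.uint8(238)), (218, np.uint8(238)), (220, np.uint8(238)), (222, np.uint8(237)), (224, np.uint8(238))]
305 [(196, np.uint8(155)), (198, np.uint8(156)), (200, np.uint8(153)), (202, np.uint8(153)), (204, np.uint8(156)), (206, np.uint8(152)), (208, np.uint8(152)), (210, np.uint8(153)), (212, np.uint8(158)), (214, np.uint8(158)), (216, np.uint8(153)), (218, np.uint8(169)), (220, np.uint8(229)), (222, np.uint8(238)), (224, np.uint8(236))]
roll [0.53887277 0.31933681] 0.0007923078987557841 [-0.00012124 -0.00026741] [0.53899401 0.31960422 0.12845072]
rim [0.5411184  0.32162931] 35 27 0.0008095342414756596
```

Emit:
{"api": "arm_command", "payload": {
  "travel": [
    [0.003,0.0025,0],
    [0.003,0.0025,-0.03],
    [0.003,0.0025,-0.06],
    [0.003,0.0025,-0.07],
    [0.003,0.0025,-0.08],
    [0.003,0.0025,-0.09],
    [0.003,0.0025,-0.1],
    [0.003,0.0025,-0.11],
    [0.003,0.0025,-0.11],
    [0.003,0.0025,-0.11]
  ],
  "delta_rot": [
    [0,0,0],
    [0,0,0],
    [0,0,0],
    [0,0,0],
    [0,0,0],
    [0,0,0],
    [0,0,0],
    [0,0,0],
    [0,0,0],
    [0,0,0]
  ]
}}

```text
time_s: 6.58
tcp_pos: [0.5411, 0.3219, 0.0737]
eef_rot: [-180.0, -0.0, -20.8]
contact_force: [0.4, 0.8, -0.9]
gripper_width: 0.0595
gripper_force: 15.0
```

Emit:
{"api": "arm_command", "payload": {
  "travel": [
    [0,0,-0.02],
    [0,0,-0.04],
    [0,0,-0.06],
    [0,0,-0.072],
    [0,0,-0.072],
    [0,0,-0.072]
  ],
  "delta_rot": [
    [0,0,0],
    [0,0,0],
    [0,0,0],
    [0,0,0],
    [0,0,0],
    [0,0,0]
  ]
}}

```text
time_s: 7.32
tcp_pos: [0.5412, 0.322, 0.0377]
eef_rot: [-180.0, -0.0, -20.8]
contact_force: [0.6, -0.5, -0.7]
gripper_width: 0.0594
gripper_force: 15.0
```

Emit:
{"api": "arm_command", "payload": {
  "travel": [
    [0,0,0],
    [0,0,0],
    [0,0,0],
    [0,0,0],
    [0,0,0.05],
    [0,0,0.15],
    [0,0,0.25],
    [0,0,0.35],
    [0,0,0.35],
    [0,0,0.35]
  ],
  "delta_rot": [
    [0,0,0],
    [0,0,0],
    [0,0,0],
    [0,0,0],
    [0,0,0],
    [0,0,0],
    [0,0,0],
    [0,0,0],
    [0,0,0],
    [0,0,0]
  ],
  "grip": 0.85
}}

```text
time_s: 8.57
tcp_pos: [0.5407, 0.3216, 0.2124]
eef_rot: [-180.0, 0.0, -20.8]
contact_force: [-0.1, 0.2, -1.1]
gripper_width: 0.0745
gripper_force: 0.0
```

Run:
```python
from h import *
c=cap("wrist","w3.png"); print(r.get_state()['tcp_pos'])
g=cv2.cvtColor(c['img'],cv2.COLOR_RGB2HSV);H,S,V=cv2.split(g)
[print(x) for x in ell(c,((V>165)&(S<60)&(H<50)).astype(np.uint8),0.026,400)]
c=cap("top","top1.png"); g=cv2.cvtColor(c['img'],cv2.COLOR_RGB2HSV);H,S,V=cv2.split(g)
[print(x) for x in ell(c,(V>175)&(S<60),0.02)]
```

```text
[0.54052973 0.3213926  0.21159919]
([95, 235], [0.5528, 0.4993], [45.0, 62.1])
([277, 180], [0.5417, 0.3212], [59.1, 59.4])
([337, 339], [0.2537, -0.1437], [132.0, 132.7])
([276, 262], [0.4274, 0.003], [90.4, 91.0])
([62, 217], [0.5226, 0.5161], [32.9, 75.1])
([540, 224], [0.5351, -0.6265], [33.5, 126.2])
([338, 208], [0.5612, -0.1451], [56.6, 57.7])
([281, 208], [0.5591, -0.007], [56.9, 58.0])
([219, 150], [0.6978, 0.1486], [90.0, 91.6])
```

View pics/w3.png

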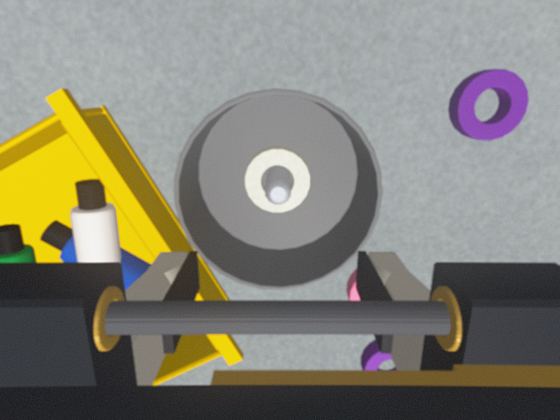

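Roll 1 is seated on the tub floor, centred around the spindle at (277,182). I'm moving on to roll 2.

Emit:
{"api": "arm_command", "payload": {
  "travel": [
    [0.01,-0.12,0],
    [0.02,-0.24,0],
    [0.033,-0.36,-0.04],
    [0.033,-0.48,-0.1],
    [0.033,-0.58,-0.16],
    [0.033,-0.655,-0.2],
    [0.033,-0.655,-0.2],
    [0.033,-0.655,-0.25],
    [0.033,-0.655,-0.3],
    [0.033,-0.655,-0.34],
    [0.033,-0.655,-0.368],
    [0.033,-0.655,-0.368],
    [0.033,-0.655,-0.368]
  ],
  "delta_rot": [
    [0,0,0],
    [0,0,0],
    [0,0,0],
    [0,0,0],
    [0,0,0],
    [0,0,0],
    [0,0,0],
    [0,0,0],
    [0,0,0],
    [0,0,0],
    [0,0,0],
    [0,0,0],
    [0,0,0]
  ],
  "grip": 1
}}

```text
time_s: 10.3
tcp_pos: [0.558, -0.0054, 0.0291]
eef_rot: [-180.0, -0.0, -20.8]
contact_force: [-0.3, 0.4, 0.1]
gripper_width: 0.0872
gripper_force: 0.0
```

Emit:
{"api": "arm_command", "payload": {
  "travel": [
    [0,0,0],
    [0,0,0],
    [0,0,0],
    [0,0,0],
    [0,0,0],
    [0,0,0],
    [0,0,0],
    [0,0,0]
  ],
  "delta_rot": [
    [0,0,0],
    [0,0,0],
    [0,0,0],
    [0,0,0],
    [0,0,0],
    [0,0,0],
    [0,0,0],
    [0,0,0]
  ],
  "grip": 0,
  "newtons": 15
}}

```text
time_s: 11.3
tcp_pos: [0.5577, -0.0057, 0.0288]
eef_rot: [-180.0, -0.0, -20.8]
contact_force: [-1.4, -0.1, 5.0]
gripper_width: 0.0586
gripper_force: 14.9
```

Emit:
{"api": "arm_command", "payload": {
  "travel": [
    [0,0,0.05],
    [0,0,0.12],
    [0,0.05,0.2],
    [-0.01,0.17,0.2],
    [-0.02,0.29,0.2],
    [-0.03,0.41,0.2],
    [-0.033,0.53,0.2],
    [-0.033,0.62,0.2],
    [-0.033,0.655,0.2],
    [-0.033,0.655,0.2],
    [-0.033,0.655,0.2]
  ],
  "delta_rot": [
    [0,0,0],
    [0,0,0],
    [0,0,0],
    [0,0,0],
    [0,0,0],
    [0,0,0],
    [0,0,0],
    [0,0,0],
    [0,0,0],
    [0,0,0],
    [0,0,0]
  ]
}}

```text
time_s: 12.68
tcp_pos: [0.5408, 0.3207, 0.1282]
eef_rot: [179.9, 0.0, -20.8]
contact_force: [-0.1, 0.2, 0.2]
gripper_width: 0.0583
gripper_force: 14.9
```

```bash
cat >> h.py <<'E'
def heldroll():
    c=cap("wrist","held.png"); tcp=r.get_state()['tcp_pos']
    g=cv2.cvtColor(c['img'],cv2.COLOR_RGB2HSV);H,S,V=cv2.split(g)
    m=((V>185)&(S<60)).astype(np.uint8); m[:,:205]=0;m[:,348:]=0;m[298:]=0;m[:190]=0
    k=max(cv2.findContours(m,0,cv2.CHAIN_APPROX_NONE)[0],key=cv2.contourArea).reshape(-1,2)
    k=k[(k[:,1]<255)&((k[:,1]<235)|(abs(k[:,0]-277)>45))]
    P=ray(c,k,tcp[2]-0.009); q,e=circfit(P,0.030); print('roll',q,abs(e).max(),q-tcp[:2],tcp)
E
python3 -c "
from h import *
heldroll()"
```

```text
roll [0.54065325 0.32052269] 0.0007179636617883726 [-3.11370620e-04  3.09774953e-06] [0.54096462 0.32051959 0.12836472]
```

Emit:
{"api": "arm_command", "payload": {
  "travel": [
    [0,0,-0.03],
    [0,0,-0.05],
    [0,0,-0.06],
    [0,0,-0.07],
    [0,0,-0.08],
    [0,0,-0.09],
    [0,0,-0.1],
    [0,0,-0.115],
    [0,0,-0.13],
    [0,0,-0.142],
    [0,0,-0.142],
    [0,0,-0.142]
  ],
  "delta_rot": [
    [0,0,0],
    [0,0,0],
    [0,0,0],
    [0,0,0],
    [0,0,0],
    [0,0,0],
    [0,0,0],
    [0,0,0],
    [0,0,0],
    [0,0,0],
    [0,0,0],
    [0,0,0]
  ]
}}

```text
time_s: 14.22
tcp_pos: [0.5412, 0.3219, 0.0576]
eef_rot: [-180.0, -0.0, -20.8]
contact_force: [-0.8, 0.3, -0.6]
gripper_width: 0.0585
gripper_force: 14.9
```

Emit:
{"api": "arm_command", "payload": {
  "travel": [
    [0,0,0],
    [0,0,0],
    [0,0,0],
    [0,0,0],
    [0,0,0.05],
    [0,0,0.15],
    [0,0,0.25],
    [0,0,0.31],
    [0,0,0.31],
    [0,0,0.31]
  ],
  "delta_rot": [
    [0,0,0],
    [0,0,0],
    [0,0,0],
    [0,0,0],
    [0,0,0],
    [0,0,0],
    [0,0,0],
    [0,0,0],
    [0,0,0],
    [0,0,0]
  ],
  "grip": 0.85
}}

```text
time_s: 15.48
tcp_pos: [0.5406, 0.3216, 0.212]
eef_rot: [180.0, 0.0, -20.8]
contact_force: [-0.0, 0.0, -0.2]
gripper_width: 0.0747
gripper_force: 0.0
```

Run:
```python
from h import *
c=cap("wrist","w4.png"); print(r.get_state()['tcp_pos'])
g=cv2.cvtColor(c['img'],cv2.COLOR_RGB2HSV);H,S,V=cv2.split(g)
[print(x) for x in ell(c,((V>165)&(S<60)&(H<50)).astype(np.uint8),0.046,400)]
c=cap("top"); g=cv2.cvtColor(c['img'],cv2.COLOR_RGB2HSV);H,S,V=cv2.split(g)
[print(x) for x in ell(c,(V>175)&(S<60),0.02)]
```

```text
[0.54052326 0.3213869  0.21145789]
([95, 235], [0.5567, 0.4866], [42.4, 57.6])
([276, 186], [0.5415, 0.3215], [59.1, 59.3])
([337, 339], [0.2537, -0.1438], [132.0, 132.7])
([276, 262], [0.4274, 0.003], [90.7, 91.2])
([62, 217], [0.5228, 0.516], [32.8, 75.0])
([540, 224], [0.5354, -0.6263], [33.7, 125.7])
([338, 208], [0.5613, -0.145], [56.4, 57.8])
([219, 150], [0.6977, 0.1485], [90.0, 91.6])
```

Emit:
{"api": "arm_command", "payload": {
  "travel": [
    [0.01,-0.12,0],
    [0.02,-0.24,0],
    [0.03,-0.36,0],
    [0.037,-0.48,-0.04],
    [0.037,-0.6,-0.08],
    [0.037,-0.72,-0.12],
    [0.037,-0.84,-0.16],
    [0.037,-0.91,-0.2],
    [0.037,-0.931,-0.2],
    [0.037,-0.931,-0.25],
    [0.037,-0.931,-0.3],
    [0.037,-0.931,-0.34],
    [0.037,-0.931,-0.368],
    [0.037,-0.931,-0.368],
    [0.037,-0.931,-0.368]
  ],
  "delta_rot": [
    [0,0,0],
    [0,0,0],
    [0,0,0],
    [0,0,0],
    [0,0,0],
    [0,0,0],
    [0,0,0],
    [0,0,0],
    [0,0,0],
    [0,0,0],
    [0,0,0],
    [0,0,0],
    [0,0,0],
    [0,0,0],
    [0,0,0]
  ],
  "grip": 1
}}

```text
time_s: 17.45
tcp_pos: [0.5601, -0.1435, 0.0292]
eef_rot: [-180.0, -0.0, -20.8]
contact_force: [-0.3, 0.2, -0.2]
gripper_width: 0.0874
gripper_force: 0.0
```

Emit:
{"api": "arm_command", "payload": {
  "travel": [
    [0,0,0],
    [0,0,0],
    [0,0,0],
    [0,0,0],
    [0,0,0],
    [0,0,0],
    [0,0,0],
    [0,0,0]
  ],
  "delta_rot": [
    [0,0,0],
    [0,0,0],
    [0,0,0],
    [0,0,0],
    [0,0,0],
    [0,0,0],
    [0,0,0],
    [0,0,0]
  ],
  "grip": 0,
  "newtons": 15
}}

```text
time_s: 18.45
tcp_pos: [0.5597, -0.1437, 0.0288]
eef_rot: [-180.0, -0.0, -20.8]
contact_force: [-1.2, -0.8, 5.8]
gripper_width: 0.0594
gripper_force: 15.0
```

Emit:
{"api": "arm_command", "payload": {
  "travel": [
    [0,0,0.05],
    [0,0,0.12],
    [0,0.05,0.2],
    [-0.01,0.17,0.2],
    [-0.02,0.29,0.2],
    [-0.03,0.41,0.2],
    [-0.037,0.53,0.2],
    [-0.037,0.65,0.2],
    [-0.037,0.77,0.2],
    [-0.037,0.87,0.2],
    [-0.037,0.92,0.2],
    [-0.037,0.931,0.2],
    [-0.037,0.931,0.2],
    [-0.037,0.931,0.2]
  ],
  "delta_rot": [
    [0,0,0],
    [0,0,0],
    [0,0,0],
    [0,0,0],
    [0,0,0],
    [0,0,0],
    [0,0,0],
    [0,0,0],
    [0,0,0],
    [0,0,0],
    [0,0,0],
    [0,0,0],
    [0,0,0],
    [0,0,0]
  ]
}}

```text
time_s: 20.2
tcp_pos: [0.5411, 0.3205, 0.1285]
eef_rot: [180.0, 0.0, -20.9]
contact_force: [-0.8, -0.2, -1.9]
gripper_width: 0.0594
gripper_force: 15.0
```

```bash
python3 -c "
from h import *
heldroll()"
```

```text
roll [0.54135871 0.32010916] 0.0008126553640135717 [ 0.00019935 -0.0004191 ] [0.54115936 0.32052825 0.12867237]
```

Emit:
{"api": "arm_command", "payload": {
  "travel": [
    [0,0,-0.03],
    [0,0,-0.05],
    [0,0,-0.06],
    [0,0,-0.07],
    [0,0,-0.08],
    [0,0,-0.09],
    [0,0,-0.1],
    [0,0,-0.104],
    [0,0,-0.104],
    [0,0,-0.104]
  ],
  "delta_rot": [
    [0,0,0],
    [0,0,0],
    [0,0,0],
    [0,0,0],
    [0,0,0],
    [0,0,0],
    [0,0,0],
    [0,0,0],
    [0,0,0],
    [0,0,0]
  ]
}}

```text
time_s: 21.5
tcp_pos: [0.5412, 0.3219, 0.0768]
eef_rot: [-180.0, -0.0, -20.8]
contact_force: [-0.6, 0.1, 0.2]
gripper_width: 0.0591
gripper_force: 15.0
```

Emit:
{"api": "arm_command", "payload": {
  "travel": [
    [0,0,0],
    [0,0,0],
    [0,0,0],
    [0,0,0],
    [0,0,0.05],
    [0,0,0.15],
    [0,0,0.236],
    [0,0,0.236],
    [0,0,0.236]
  ],
  "delta_rot": [
    [0,0,0],
    [0,0,0],
    [0,0,0],
    [0,0,0],
    [0,0,0],
    [0,0,0],
    [0,0,0],
    [0,0,0],
    [0,0,0]
  ],
  "grip": 0.85
}}

```text
time_s: 22.62
tcp_pos: [0.5407, 0.3216, 0.1943]
eef_rot: [-180.0, 0.0, -20.8]
contact_force: [-0.5, -0.1, -0.0]
gripper_width: 0.0744
gripper_force: 0.0
```

Run:
```python
from h import *
c=cap("wrist","w5.png"); print(r.get_state()['tcp_pos'])
g=cv2.cvtColor(c['img'],cv2.COLOR_RGB2HSV);H,S,V=cv2.split(g)
[print(x) for x in ell(c,((V>165)&(S<60)&(H<50)).astype(np.uint8),0.066,400)]
c=cap("top","top2.png"); g=cv2.cvtColor(c['img'],cv2.COLOR_RGB2HSV);H,S,V=cv2.split(g)
[print(x) for x in ell(c,(V>175)&(S<60),0.02)]
w=((H>=5)&(H<=25)&(S>70)&(V>60)).astype(np.uint8); w=cv2.morphologyEx(w,cv2.MORPH_CLOSE,np.ones((9,9)))
print('wood');[print(x) for x in ell(c,w,0.014)]
```

```text
[0.54050361 0.32136566 0.19360426]
([84, 238], [0.5646, 0.4716], [40.1, 44.2])
([277, 198], [0.5419, 0.3211], [58.9, 59.2])
([337, 339], [0.2537, -0.1438], [132.0, 132.8])
([276, 262], [0.4274, 0.003], [90.7, 90.9])
([62, 218], [0.5224, 0.5162], [33.0, 75.5])
([540, 224], [0.5352, -0.6263], [33.8, 125.2])
([219, 150], [0.6978, 0.1485], [90.0, 91.8])
wood
([544, 389], [0.1608, -0.6141], [93.0, 101.5])
([277, 262], [0.4291, 0.0005], [45.7, 55.2])
([334, 261], [0.4332, -0.1362], [88.7, 88.9])
([404, 220], [0.538, -0.305], [159.9, 160.8])
([50, 231], [0.4862, 0.5522], [201.8, 253.0])
([507, 213], [0.5611, -0.5512], [289.7, 306.8])
([220, 154], [0.6892, 0.1469], [45.2, 56.6])
([333, 154], [0.6972, -0.132], [88.4, 90.0])
([282, 153], [0.696, -0.0055], [89.0, 89.0])
([168, 135], [0.7336, 0.2765], [64.6, 65.5])
([322, 89], [0.8618, -0.101], [52.6, 75.5])
([283, 28], [1.0196, -0.1508], [160.1, 2155.0])
```

View pics/w5.png

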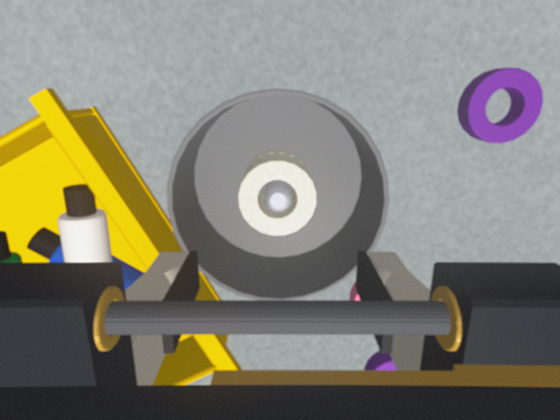

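All three rolls are stacked, with the top ring at (277,198) and the spindle tip inside it. Next is the cover.

Emit:
{"api": "arm_command", "payload": {
  "travel": [
    [0,-0.12,0.02],
    [0,-0.24,0.02],
    [0,-0.36,0.02],
    [0,-0.48,0.02],
    [0,-0.6,0.02],
    [0,-0.72,0.02],
    [0,-0.84,0.02],
    [0,-0.96,0.02],
    [0,-1,0.02]
  ],
  "delta_rot": [
    [0,0,0],
    [0,0,0],
    [0,0,0],
    [0,0,0],
    [0,0,0],
    [0,0,0],
    [0,0,0],
    [0,0,0],
    [0,0,0]
  ],
  "grip": 0.6
}}

```text
time_s: 23.85
tcp_pos: [0.54, -0.181, 0.2031]
eef_rot: [179.9, 0.1, -21.0]
contact_force: [0.0, 1.1, -0.3]
gripper_width: 0.0524
gripper_force: 0.0
```

Emit:
{"api": "arm_command", "payload": {
  "travel": [
    [-0.005,-0.12,0],
    [-0.009,-0.22,0],
    [-0.009,-0.252,0],
    [-0.009,-0.252,0],
    [-0.009,-0.252,0]
  ],
  "delta_rot": [
    [0,0,0],
    [0,0,0],
    [0,0,0],
    [0,0,0],
    [0,0,0]
  ]
}}

```text
time_s: 24.48
tcp_pos: [0.5366, -0.3032, 0.2042]
eef_rot: [-180.0, 0.0, -20.7]
contact_force: [-0.1, 1.1, 0.6]
gripper_width: 0.0524
gripper_force: 0.0
```

```bash
cat >> h.py <<'E'
def lidlook(zd,zk,amin,fn):
    """disc-edge centre at height zd, knob-top centre at zk from the wrist camera"""
    c=cap("wrist",fn); s=r.get_state(); print('tcp',s['tcp_pos'].round(4))
    H,S,V=cv2.split(cv2.cvtColor(c['img'],cv2.COLOR_RGB2HSV))
    w=((H>=3)&(H<=28)&(S>70)&(V>105)).astype(np.uint8)
    for k in cv2.findContours(w,0,cv2.CHAIN_APPROX_NONE)[0]:
        if cv2.contourArea(k)>amin:
            m=np.zeros_like(V);cv2.drawContours(m,[cv2.convexHull(k)],-1,1,-1)
            print('disc',ell(c,m,zd))
            kn=cv2.morphologyEx(((V<105)&(m>0)).astype(np.uint8),cv2.MORPH_OPEN,np.ones((3,3)))
            print('knob(dark)',ell(c,kn,zk,80))
E
python3 -c "
from h import *
lidlook(0.014,0.042,8000,'w6.png')"
```

```text
tcp [ 0.5367 -0.303   0.2044]
disc [([279, 174], [0.5369, -0.3054], [161.2, 161.5])]
knob(dark) []
disc [([479, 115], [0.5151, -0.4834], [143.9, 266.9])]
knob(dark) [([477, 35], [0.5949, -0.4815], [29.9, 33.8])]
```

View pics/w6.png

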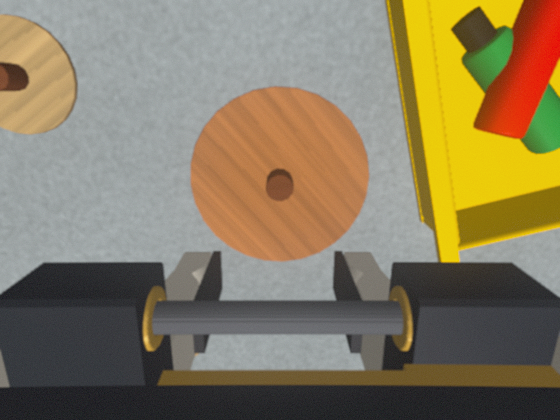

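The cover is centred at (279,174), which casts to (0.537, -0.305), with its knob at (280,185).

Emit:
{"api": "arm_command", "payload": {
  "travel": [
    [0,-0.002,-0.08],
    [0,-0.002,-0.16],
    [0,-0.002,-0.24],
    [0,-0.002,-0.29],
    [0,-0.002,-0.32],
    [0,-0.002,-0.34],
    [0,-0.002,-0.34],
    [0,-0.002,-0.34]
  ],
  "delta_rot": [
    [0,0,0],
    [0,0,0],
    [0,0,0],
    [0,0,0],
    [0,0,0],
    [0,0,0],
    [0,0,0],
    [0,0,0]
  ]
}}

```text
time_s: 25.52
tcp_pos: [0.5371, -0.3053, 0.0355]
eef_rot: [-180.0, -0.1, -20.8]
contact_force: [0.9, 0.5, -0.6]
gripper_width: 0.0525
gripper_force: 0.0
```

Emit:
{"api": "arm_command", "payload": {
  "travel": [
    [0,0,0],
    [0,0,0],
    [0,0,0],
    [0,0,0],
    [0,0,0],
    [0,0,0],
    [0,0,0]
  ],
  "delta_rot": [
    [0,0,0],
    [0,0,0],
    [0,0,0],
    [0,0,0],
    [0,0,0],
    [0,0,0],
    [0,0,0]
  ],
  "grip": 0,
  "newtons": 50
}}

```text
time_s: 26.4
tcp_pos: [0.5366, -0.3053, 0.0347]
eef_rot: [180.0, -0.0, -20.8]
contact_force: [-0.9, 0.4, 3.3]
gripper_width: 0.0229
gripper_force: 50.0
```

Emit:
{"api": "arm_command", "payload": {
  "travel": [
    [0,0,0.06],
    [0,0,0.14],
    [0,0,0.22],
    [0,0.05,0.25],
    [0,0.13,0.25],
    [0,0.23,0.25],
    [0,0.33,0.25],
    [0,0.43,0.25],
    [0,0.53,0.25],
    [0,0.63,0.25],
    [0,0.73,0.25],
    [0,0.83,0.25],
    [0,0.93,0.25],
    [0,1,0.25],
    [0,1,0.25],
    [0,1,0.25]
  ],
  "delta_rot": [
    [0,0,0],
    [0,0,0],
    [0,0,0],
    [0,0,0],
    [0,0,0],
    [0,0,0],
    [0,0,0],
    [0,0,0],
    [0,0,0],
    [0,0,0],
    [0,0,0],
    [0,0,0],
    [0,0,0],
    [0,0,0],
    [0,0,0],
    [0,0,0]
  ]
}}

```text
time_s: 28.4
tcp_pos: [0.536, 0.1945, 0.1589]
eef_rot: [179.9, 0.1, -20.8]
contact_force: [0.3, 0.4, -3.1]
gripper_width: 0.0229
gripper_force: 50.0
```

```bash
python3 -c "
from h import *
lidlook(0.139,0.167,3000,'w7.png');cap('side','side7.png')"
```

```text
tcp [0.5361 0.1941 0.1591]
disc [([291, 368], [0.4823, 0.2093], [32.2, 210.3])]
knob(dark) [([172, 361], [0.5224, 0.2386], [11.3, 59.7]), ([387, 356], [0.4965, 0.1659], [11.8, 60.5]), ([314, 343], [0.5113, 0.1874], [4.6, 9.3]), ([241, 343], [0.5223, 0.2159], [4.6, 9.0])]
disc [([277, 195], [0.5697, 0.1814], [83.7, 168.9])]
knob(dark) [([277, 256], [0.5539, 0.1876], [7.2, 18.1])]
```

View pics/w7.png

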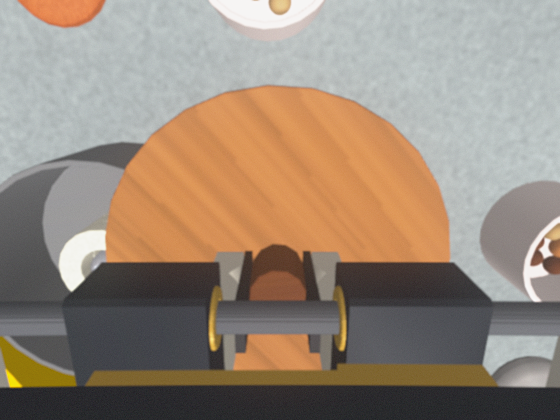

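The cover is held, with its disc arc spanning x 107–448 and its top at row 86. I'll fit the circle to find its offset from the TCP.

```bash
cat >> h.py <<'E'
def held(rad,dz=-0.021,rows=245,fn='heldlid.png'):
    c=cap("wrist",fn); tcp=r.get_state()['tcp_pos']
    H,S,V=cv2.split(cv2.cvtColor(c['img'],cv2.COLOR_RGB2HSV))
    w=((H>=3)&(H<=28)&(S>70)).astype(np.uint8); 
    n,L=cv2.connectedComponents(w); j=L[200,277]
    k=max(cv2.findContours((L==j).astype(np.uint8),0,cv2.CHAIN_APPROX_NONE)[0],key=cv2.contourArea).reshape(-1,2)
    h=cv2.convexHull(k).reshape(-1,2); h=h[h[:,1]<rows]
    P=ray(c,h,tcp[2]+dz)
    for i in range(3):
        q,e=circfit(P,rad); P=P[abs(e)<0.0012]
    print('held',q,len(h),len(P),abs(e).max(),'offset mm',((q-tcp[:2])*1e3).round(2),tcp.round(4))
E
python3 -c "
from h import *
held(0.082)"
```

```text
held [0.535248   0.19410365] 41 38 0.0011959223214565717 offset mm [-1.16  0.22] [0.5364 0.1939 0.1594]
```

Emit:
{"api": "arm_command", "payload": {
  "travel": [
    [0,0.08,0],
    [0.005,0.16,0],
    [0.01,0.22,0],
    [0.01,0.253,0],
    [0.01,0.253,0],
    [0.01,0.253,-0.04],
    [0.01,0.253,-0.07],
    [0.01,0.253,-0.07],
    [0.01,0.253,-0.07]
  ],
  "delta_rot": [
    [0,0,0],
    [0,0,0],
    [0,0,0],
    [0,0,0],
    [0,0,0],
    [0,0,0],
    [0,0,0],
    [0,0,0],
    [0,0,0]
  ]
}}

```text
time_s: 29.68
tcp_pos: [0.5419, 0.3211, 0.125]
eef_rot: [-180.0, -0.0, -20.8]
contact_force: [0.2, 0.0, -1.6]
gripper_width: 0.0232
gripper_force: 50.0
```

```bash
python3 -c "
from h import *
held(0.082)"
```

```text
h.py:33: RuntimeWarning: Mean of empty slice.
  f=least_squares(lambda q:np.hypot(P[:,0]-q[0],P[:,1]-q[1])-rad,P[:,:2].mean(0)); return f.x,f.fun
  ret = um.true_divide(
Traceback (most recent call last):
  File "h.py", line 61, in held
    q,e=circfit(P,rad); P=P[abs(e)<0.0012]
        ~~~~~~~^^^^^^^
  File "h.py", line 33, in circfit
    f=least_squares(lambda q:np.hypot(P[:,0]-q[0],P[:,1]-q[1])-rad,P[:,:2].mean(0)); return f.x,f.fun
ValueError: Initial guess is outside of provided bounds
```

Emit:
{"api": "arm_command", "payload": {
  "travel": [
    [0,0,-0.006],
    [0,0,-0.012],
    [0,0,-0.018],
    [0,0,-0.022],
    [0,0,-0.026],
    [0,0,-0.03],
    [0,0,-0.03],
    [0,0,-0.03]
  ],
  "delta_rot": [
    [0,0,0],
    [0,0,0],
    [0,0,0],
    [0,0,0],
    [0,0,0],
    [0,0,0],
    [0,0,0],
    [0,0,0]
  ]
}}

```text
time_s: 30.72
tcp_pos: [0.5416, 0.3213, 0.1096]
eef_rot: [-180.0, -0.0, -20.8]
contact_force: [-0.0, -0.3, -2.6]
gripper_width: 0.0227
gripper_force: 50.0
```

Emit:
{"api": "arm_command", "payload": {
  "travel": [
    [0,0,-0.002],
    [0,0,-0.004],
    [0,0,-0.006],
    [0,0,-0.007],
    [0,0,-0.007]
  ],
  "delta_rot": [
    [0,0,0],
    [0,0,0],
    [0,0,0],
    [0,0,0],
    [0,0,0]
  ]
}}

```text
time_s: 31.35
tcp_pos: [0.5415, 0.3212, 0.1067]
eef_rot: [-180.0, -0.0, -20.8]
contact_force: [-4.1, -1.0, 5.3]
gripper_width: 0.0229
gripper_force: 50.0
```

Emit:
{"api": "arm_command", "payload": {
  "travel": [
    [0,0,0],
    [0,0,0],
    [0,0,0],
    [0,0,0.04],
    [0,0,0.12],
    [0,0,0.2],
    [0,0,0.22],
    [0,0,0.22]
  ],
  "delta_rot": [
    [0,0,0],
    [0,0,0],
    [0,0,0],
    [0,0,0],
    [0,0,0],
    [0,0,0],
    [0,0,0],
    [0,0,0]
  ],
  "grip": 0.5
}}

```text
time_s: 32.35
tcp_pos: [0.5417, 0.3214, 0.2164]
eef_rot: [-179.9, -0.0, -20.8]
contact_force: [-0.3, 0.2, -0.3]
gripper_width: 0.0435
gripper_force: 0.0
```

Run:
```python
from h import *
lidlook(0.086,0.114,8000,'w8.png')
s=cap('side','side8.png')
cv2.imwrite('pics/side8c.png',cv2.resize(s['img'][60:210,150:350,::-1],None,fx=4,fy=4,interpolation=cv2.INTER_CUBIC))
```

```text
tcp [0.5412 0.3211 0.2153]
disc [([191, 189], [0.5653, 0.3786], [167.5, 307.3])]
knob(dark) [([118, 273], [0.5342, 0.4324], [17.6, 127.1]), ([330, 266], [0.4885, 0.3005], [9.9, 24.2]), ([222, 274], [0.5096, 0.3764], [12.9, 35.9]), ([24, 245], [0.5851, 0.4952], [12.1, 39.9]), ([60, 234], [0.5799, 0.4675], [16.5, 19.7]), ([278, 193], [0.553, 0.3168], [10.0, 16.8]), ([93, 195], [0.5969, 0.4323], [18.3, 21.7])]
```

View pics/side8c.png

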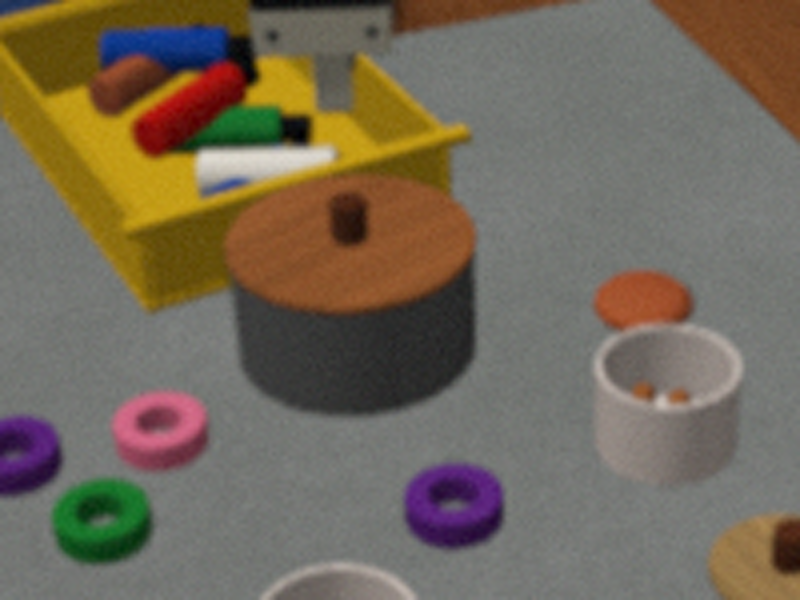

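The cover is seated level on the tub. Now I'll look closely at the far pot.

Emit:
{"api": "arm_command", "payload": {
  "travel": [
    [0.08,-0.1,0],
    [0.16,-0.2,0],
    [0.24,-0.29,0],
    [0.292,-0.355,0],
    [0.292,-0.355,0],
    [0.292,-0.355,0],
    [0.292,-0.355,0]
  ],
  "delta_rot": [
    [0,0,0],
    [0,0,0],
    [0,0,0],
    [0,0,0],
    [0,0,0],
    [0,0,0],
    [0,0,0]
  ]
}}

```text
time_s: 33.33
tcp_pos: [0.6869, 0.1447, 0.2156]
eef_rot: [180.0, 0.0, -20.7]
contact_force: [0.4, 0.8, 0.4]
gripper_width: 0.0436
gripper_force: 0.0
```

```bash
cat >> h.py <<'E'
def pot(c,near,rad=0.045,z=0.06,pr=None):
    """outer rim circle from the bright rim pixels, near expected world xy"""
    V=c['img'].max(2); S=cv2.cvtColor(c['img'],cv2.COLOR_RGB2HSV)[:,:,1]
    m=((V>150)&(S<60)).astype(np.uint8); m=cv2.morphologyEx(m,cv2.MORPH_OPEN,np.ones((3,3)))
    p0=proj(c,[[*near,z]])[0]
    for k in cv2.findContours(m,0,cv2.CHAIN_APPROX_NONE)[0]:
        if cv2.contourArea(k)<800: continue
        q=ray(c,k.reshape(-1,2),z)[:,:2]
        if np.hypot(*(q.mean(0)-near))>0.06: continue
        e=cv2.fitEllipse((q*1e4).astype(np.float32)); print('pot blob',np.array(e[0])/1e4,np.array(e[1])/10,k.reshape(-1,2).min(0),k.reshape(-1,2).max(0))
E
python3 - <<'E'
from h import *
c=cap("wrist","w9.png");print(r.get_state()['tcp_pos'],proj(c,[[.688,.144,.06]]));pot(c,(.688,.144))
c=cap("top");pot(c,(.688,.144));pot(c,(.427,.003))
E
```

```text
[0.68694102 0.14484238 0.2158725 ] [[277.08665276 189.69918783]]
pot blob [0.71052178 0.13544211] [247.64145508 562.53725586] [0 0] [559 300]
```

View pics/w9.png

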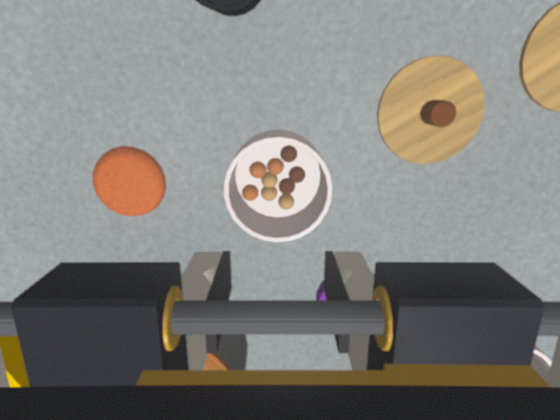

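The far pot's rim spans x 223–332 and y 137–241. The nearest lid's disc is centred at (431,109).

```bash
cat >> h.py <<'E'
def pot2(c,near,z=0.06,rad=0.045):
    """rim: outermost bright rim pixel along radial lines from expected centre, circle fit"""
    V=c['img'].max(2).astype(int); a=np.radians(np.arange(0,360,6)); pts=[]
    for t in a:
        rr=np.arange(0.053,0.036,-0.0004)
        px=proj(c,np.c_[near[0]+rr*np.cos(t),near[1]+rr*np.sin(t),np.full(len(rr),z)])
        ok=(px[:,0]>1)&(px[:,0]<558)&(px[:,1]>1)&(px[:,1]<252)if c['wr'] else np.ones(len(px),bool)
        if not ok.all(): continue
        v=cv2.remap(c['img'].max(2),px[:,0].astype(np.float32),px[:,1].astype(np.float32),1).ravel().astype(int)
        i=np.argmax(np.diff(v)); 
        if np.diff(v)[i]>4: pts.append(px[i])
    P=ray(c,pts,z)
    for i in range(4):
        q,e=circfit(P,rad); P=P[abs(e)<max(0.001,1.5*np.median(abs(e)))]
    print('pot',q.round(4),len(pts),len(P),(abs(e).mean()*1e3).round(2))
def disc(c,near,z=0.014,rad=0.047):
    H,S,V=cv2.split(cv2.cvtColor(c['img'],cv2.COLOR_RGB2HSV))
    w=((H>=5)&(H<=28)&(S>60)).astype(np.uint8)
    for k in cv2.findContours(w,0,cv2.CHAIN_APPROX_NONE)[0]:
        if cv2.contourArea(k)<800: continue
        h=cv2.convexHull(k).reshape(-1,2); P=ray(c,h,z)
        if np.hypot(*(P[:,:2].mean(0)-near))>0.03: continue
        q,e=circfit(P,rad); print('disc',q.round(4),(abs(e).mean()*1e3).round(2))
E
python3 - <<'E'
from h import *
c=cap("wrist");c['wr']=1;pot2(c,(.688,.144));disc(c,(.696,-.005))
P=ray(c,[[223,189],[332,189],[277.5,137],[277.5,241]],0.06);print(P[:2].mean(0),P[2:].mean(0),np.linalg.norm(P[0]-P[1]),np.linalg.norm(P[2]-P[3]))
c=cap("top");c['wr']=0;pot2(c,(.424,.003));disc(c,(.433,-.136));disc(c,(.696,-.0055))
E
```

```text
pot [0.6864 0.1442] 60 56 0.26
disc [ 0.6951 -0.0039] 0.71
[0.688529   0.14376266 0.06      ] [0.68672401 0.14445096 0.06      ] 0.08949086002234524 0.08842251283534341
pot [0.4261 0.0034] 60 37 0.41
disc [ 0.4334 -0.1365] 1.28
disc [ 0.6963 -0.0052] 1.24
```

Emit:
{"api": "arm_command", "payload": {
  "travel": [
    [0.005,-0.12,0],
    [0.014,-0.23,0],
    [0.014,-0.296,-0.06],
    [0.014,-0.296,-0.16],
    [0.014,-0.296,-0.24],
    [0.014,-0.296,-0.3],
    [0.014,-0.296,-0.34],
    [0.014,-0.296,-0.363],
    [0.014,-0.296,-0.363],
    [0.014,-0.296,-0.363]
  ],
  "delta_rot": [
    [0,0,0],
    [0,0,0],
    [0,0,0],
    [0,0,0],
    [0,0,0],
    [0,0,0],
    [0,0,0],
    [0,0,0],
    [0,0,0],
    [0,0,0]
  ]
}}

```text
time_s: 34.78
tcp_pos: [0.6952, -0.004, 0.0355]
eef_rot: [-180.0, -0.1, -20.8]
contact_force: [0.3, -0.4, -0.0]
gripper_width: 0.0442
gripper_force: 0.0
```

Emit:
{"api": "arm_command", "payload": {
  "travel": [
    [0,0,0],
    [0,0,0],
    [0,0,0],
    [0,0,0],
    [0,0,0],
    [0,0,0]
  ],
  "delta_rot": [
    [0,0,0],
    [0,0,0],
    [0,0,0],
    [0,0,0],
    [0,0,0],
    [0,0,0]
  ],
  "grip": 0,
  "newtons": 40
}}

```text
time_s: 35.52
tcp_pos: [0.6946, -0.0042, 0.0348]
eef_rot: [-180.0, -0.0, -20.8]
contact_force: [-0.6, 0.8, 3.7]
gripper_width: 0.0211
gripper_force: 40.0
```

Emit:
{"api": "arm_command", "payload": {
  "travel": [
    [0,0,0.06],
    [0,0,0.14],
    [0,0,0.22],
    [0,0.03,0.22],
    [-0.005,0.1,0.22],
    [-0.01,0.16,0.22],
    [-0.01,0.2,0.22],
    [-0.01,0.2,0.22],
    [-0.01,0.2,0.22]
  ],
  "delta_rot": [
    [0,0,0],
    [0,0,0],
    [0,0,0],
    [0,0,0],
    [0,0,0],
    [0,0,0],
    [0,0,0],
    [0,0,0],
    [0,0,0]
  ]
}}

```text
time_s: 36.65
tcp_pos: [0.6894, 0.0955, 0.144]
eef_rot: [180.0, 0.0, -20.8]
contact_force: [1.5, -0.4, -0.3]
gripper_width: 0.021
gripper_force: 40.0
```

```bash
python3 -c "
from h import *
held(0.047)"
```

```text
held [0.69025164 0.09598202] 27 25 0.0009165991303840132 offset mm [0.79 0.78] [0.6895 0.0952 0.1441]
```

View pics/heldlid.png

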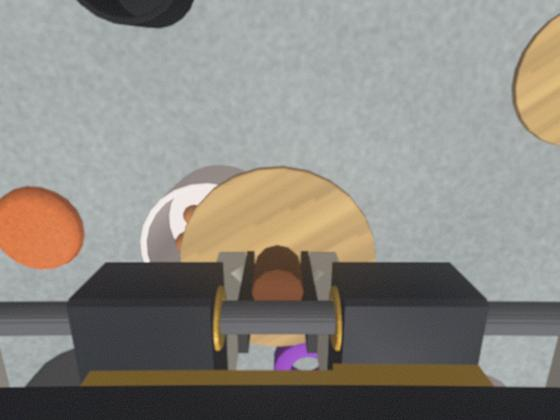

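The lid is held level, and the pot is still visible behind it at left.

Emit:
{"api": "arm_command", "payload": {
  "travel": [
    [-0.004,0.06,0],
    [-0.0075,0.0965,0],
    [-0.0075,0.0965,0],
    [-0.0075,0.0965,-0.05],
    [-0.0075,0.0965,-0.08],
    [-0.0075,0.0965,-0.09],
    [-0.0075,0.0965,-0.097],
    [-0.0075,0.0965,-0.103],
    [-0.0075,0.0965,-0.109],
    [-0.0075,0.0965,-0.109],
    [-0.0075,0.0965,-0.109]
  ],
  "delta_rot": [
    [0,0,0],
    [0,0,0],
    [0,0,0],
    [0,0,0],
    [0,0,0],
    [0,0,0],
    [0,0,0],
    [0,0,0],
    [0,0,0],
    [0,0,0],
    [0,0,0]
  ]
}}

```text
time_s: 38.08
tcp_pos: [0.6859, 0.1441, 0.0903]
eef_rot: [-180.0, -0.0, -20.8]
contact_force: [0.2, 0.1, -0.6]
gripper_width: 0.0212
gripper_force: 40.0
```

Emit:
{"api": "arm_command", "payload": {
  "travel": [
    [0,0,-0.002],
    [0,0,-0.004],
    [0,0,-0.006],
    [0,0,-0.008],
    [0,0,-0.008]
  ],
  "delta_rot": [
    [0,0,0],
    [0,0,0],
    [0,0,0],
    [0,0,0],
    [0,0,0]
  ]
}}

```text
time_s: 38.7
tcp_pos: [0.6858, 0.144, 0.0868]
eef_rot: [-180.0, -0.0, -20.8]
contact_force: [-2.8, -0.1, 5.1]
gripper_width: 0.0211
gripper_force: 40.0
```

Emit:
{"api": "arm_command", "payload": {
  "travel": [
    [0,0,0],
    [0,0,0],
    [0,0,0],
    [0,0,0.04],
    [0,0,0.12],
    [0,0,0.2],
    [0,0,0.25],
    [0,0,0.25],
    [0,0,0.25]
  ],
  "delta_rot": [
    [0,0,0],
    [0,0,0],
    [0,0,0],
    [0,0,0],
    [0,0,0],
    [0,0,0],
    [0,0,0],
    [0,0,0],
    [0,0,0]
  ],
  "grip": 0.5
}}

```text
time_s: 39.83
tcp_pos: [0.6854, 0.144, 0.2103]
eef_rot: [180.0, 0.1, -20.8]
contact_force: [0.1, -0.9, -1.8]
gripper_width: 0.0436
gripper_force: 0.0
```

Run:
```python
from h import *
print(r.get_state()['tcp_pos'])
c=cap("wrist","w10.png");disc(c,(.687,.144),0.066)
c=cap("top");c['wr']=0;pot2(c,(.426,.003));disc(c,(.433,-.136))
```

```text
[0.68539126 0.14398373 0.21026377]
disc [0.6868 0.1435] 0.81
pot [0.4259 0.0034] 60 40 0.49
disc [ 0.4334 -0.1364] 1.29
```

Emit:
{"api": "arm_command", "payload": {
  "travel": [
    [-0.1,-0.05,0],
    [-0.2,-0.1,0],
    [-0.3,-0.16,0],
    [-0.4,-0.22,0],
    [-0.5,-0.27,0],
    [-0.52,-0.283,0],
    [-0.52,-0.283,0],
    [-0.52,-0.283,0],
    [-0.52,-0.283,0]
  ],
  "delta_rot": [
    [0,0,0],
    [0,0,0],
    [0,0,0],
    [0,0,0],
    [0,0,0],
    [0,0,0],
    [0,0,0],
    [0,0,0],
    [0,0,0]
  ]
}}

```text
time_s: 41.05
tcp_pos: [0.4266, 0.003, 0.2107]
eef_rot: [180.0, 0.0, -20.8]
contact_force: [0.1, -0.1, -0.2]
gripper_width: 0.0433
gripper_force: 0.0
```

Run:
```python
from h import *
print(r.get_state()['tcp_pos'])
c=cap("wrist","w11.png");c['wr']=1;pot2(c,(.426,.003));disc(c,(.433,-.136))
```

```text
[0.42662548 0.00300623 0.2106557 ]
pot [0.4245 0.0031] 56 48 0.27
disc [ 0.4316 -0.1356] 0.75
```

Emit:
{"api": "arm_command", "payload": {
  "travel": [
    [0.005,-0.12,0],
    [0.011,-0.22,0],
    [0.011,-0.277,-0.06],
    [0.011,-0.277,-0.16],
    [0.011,-0.277,-0.24],
    [0.011,-0.277,-0.3],
    [0.011,-0.277,-0.33],
    [0.011,-0.277,-0.353],
    [0.011,-0.277,-0.353],
    [0.011,-0.277,-0.353]
  ],
  "delta_rot": [
    [0,0,0],
    [0,0,0],
    [0,0,0],
    [0,0,0],
    [0,0,0],
    [0,0,0],
    [0,0,0],
    [0,0,0],
    [0,0,0],
    [0,0,0]
  ]
}}

```text
time_s: 42.35
tcp_pos: [0.4317, -0.1359, 0.0346]
eef_rot: [-180.0, -0.0, -20.8]
contact_force: [0.4, -0.0, -0.3]
gripper_width: 0.0438
gripper_force: 0.0
```

Emit:
{"api": "arm_command", "payload": {
  "travel": [
    [0,0,0],
    [0,0,0],
    [0,0,0],
    [0,0,0],
    [0,0,0],
    [0,0,0]
  ],
  "delta_rot": [
    [0,0,0],
    [0,0,0],
    [0,0,0],
    [0,0,0],
    [0,0,0],
    [0,0,0]
  ],
  "grip": 0,
  "newtons": 40
}}

```text
time_s: 43.1
tcp_pos: [0.4314, -0.136, 0.0347]
eef_rot: [-180.0, -0.0, -20.8]
contact_force: [-0.4, 0.3, 3.3]
gripper_width: 0.0211
gripper_force: 40.0
```

Emit:
{"api": "arm_command", "payload": {
  "travel": [
    [0,0,0.06],
    [0,0,0.14],
    [0,0,0.22],
    [0,0.03,0.22],
    [-0.005,0.1,0.22],
    [-0.01,0.16,0.22],
    [-0.01,0.18,0.22],
    [-0.01,0.18,0.22],
    [-0.01,0.18,0.22]
  ],
  "delta_rot": [
    [0,0,0],
    [0,0,0],
    [0,0,0],
    [0,0,0],
    [0,0,0],
    [0,0,0],
    [0,0,0],
    [0,0,0],
    [0,0,0]
  ]
}}

```text
time_s: 44.22
tcp_pos: [0.4261, -0.0464, 0.1441]
eef_rot: [180.0, 0.0, -20.8]
contact_force: [-0.5, -0.1, -0.5]
gripper_width: 0.0211
gripper_force: 40.0
```

```bash
python3 -c "
from h import *
held(0.047)
c=cap('top');c['wr']=0;pot2(c,(.426,.003))"
```

```text
held [ 0.42705001 -0.04571035] 20 11 0.00013944887697527053 offset mm [0.88 0.75] [ 0.4262 -0.0465  0.1442]Traceback (most recent call last):
  File "<string>", line 4, in <module>
    c=cap('top');c['wr']=0;pot2(c,(.426,.003))
                           ~~~~^^^^^^^^^^^^^^^
  File "h.py", line 84, in pot2
    P=ray(c,pts,z)
  File "h.py", line 13, in ray
    p=cv2.undistortPoints(np.array(px,float).reshape(-1,1,2),c['K'],c['D']).reshape(-1,2)
      ~~~~~~~~~~~~~~~~~~~^^^^^^^^^^^^^^^^^^^^^^^^^^^^^^^^^^^^^^^^^^^^^^^^^^
cv2.error: OpenCV(4.12.0) /io/opencv/modules/calib3d/src/undistort.dispatch.cpp:347: error: (-215:Assertion failed) CV_IS_MAT(_src) && CV_IS_MAT(_dst) && (_src->rows == 1 || _src->cols == 1) && (_dst->rows == 1 || _dst->cols == 1) && _src->cols + _src->rows - 1 == _dst->rows + _dst->cols - 1 && (CV_MAT_TYPE(_src->type) == CV_32FC2 || CV_MAT_TYPE(_src->type) == CV_64FC2) && (CV_MAT_TYPE(_dst->type) == CV_32FC2 || CV_MAT_TYPE(_dst->type) == CV_64FC2) in function 'cvUndistortPointsInternal'
```

View pics/heldlid.png

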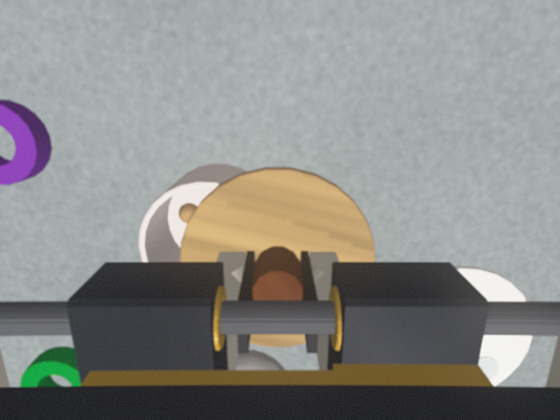

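The second lid is held level, and the pot edge is visible at x=139, where expected.

Emit:
{"api": "arm_command", "payload": {
  "travel": [
    [-0.003,0.06,0],
    [-0.005,0.097,0],
    [-0.005,0.097,0],
    [-0.005,0.097,-0.05],
    [-0.005,0.097,-0.08],
    [-0.005,0.097,-0.09],
    [-0.005,0.097,-0.097],
    [-0.005,0.097,-0.103],
    [-0.005,0.097,-0.109],
    [-0.005,0.097,-0.109],
    [-0.005,0.097,-0.109]
  ],
  "delta_rot": [
    [0,0,0],
    [0,0,0],
    [0,0,0],
    [0,0,0],
    [0,0,0],
    [0,0,0],
    [0,0,0],
    [0,0,0],
    [0,0,0],
    [0,0,0],
    [0,0,0]
  ]
}}

```text
time_s: 45.7
tcp_pos: [0.4239, 0.0026, 0.0902]
eef_rot: [-180.0, -0.0, -20.8]
contact_force: [-0.1, 0.3, -0.7]
gripper_width: 0.021
gripper_force: 40.0
```

Emit:
{"api": "arm_command", "payload": {
  "travel": [
    [0,0,-0.002],
    [0,0,-0.004],
    [0,0,-0.006],
    [0,0,-0.008],
    [0,0,-0.008]
  ],
  "delta_rot": [
    [0,0,0],
    [0,0,0],
    [0,0,0],
    [0,0,0],
    [0,0,0]
  ]
}}

```text
time_s: 46.32
tcp_pos: [0.4238, 0.0025, 0.0866]
eef_rot: [180.0, -0.0, -20.8]
contact_force: [-4.8, 1.1, 9.3]
gripper_width: 0.0213
gripper_force: 40.0
```

Emit:
{"api": "arm_command", "payload": {
  "travel": [
    [0,0,0],
    [0,0,0],
    [0,0,0],
    [0,0,0.04],
    [0,0,0.12],
    [0,0,0.2],
    [0,0,0.3],
    [0,0,0.36],
    [0,0.1,0.36],
    [0,0.2,0.36],
    [0,0.3,0.36],
    [0,0.4,0.36],
    [-0.05,0.5,0.36],
    [-0.08,0.6,0.36],
    [-0.12,0.7,0.36],
    [-0.16,0.8,0.36],
    [-0.2,0.9,0.36],
    [-0.2,0.9,0.36],
    [-0.2,0.9,0.36]
  ],
  "delta_rot": [
    [0,0,0],
    [0,0,0],
    [0,0,0],
    [0,0,0],
    [0,0,0],
    [0,0,0],
    [0,0,0],
    [0,0,0],
    [0,0,0],
    [0,0,0],
    [0,0,0],
    [0,0,0],
    [0,0,0],
    [0,0,0],
    [0,0,0],
    [0,0,0],
    [0,0,0],
    [0,0,0],
    [0,0,0]
  ],
  "grip": 0.5
}}

```text
time_s: 48.7
tcp_pos: [0.3236, 0.4523, 0.2655]
eef_rot: [179.9, -0.0, -20.8]
contact_force: [0.2, -1.0, -0.2]
gripper_width: 0.0437
gripper_force: 0.0
```

Run:
```python
from h import *
c=cap("top","top12.png");disc(c,(.426,.003),0.066);disc(c,(.688,.144),0.066);disc(c,(.541,.321),.086,.082)
s=cap('side','side12.png')
cv2.imwrite('pics/fin.png',cv2.resize(s['img'][90:270,140:400,::-1],None,fx=3,fy=3,interpolation=cv2.INTER_CUBIC))
```

```text
disc [0.4259 0.0023] 1.33
disc [0.6872 0.1426] 0.72
disc [0.5389 0.3622] 59.01
```

View pics/fin.png

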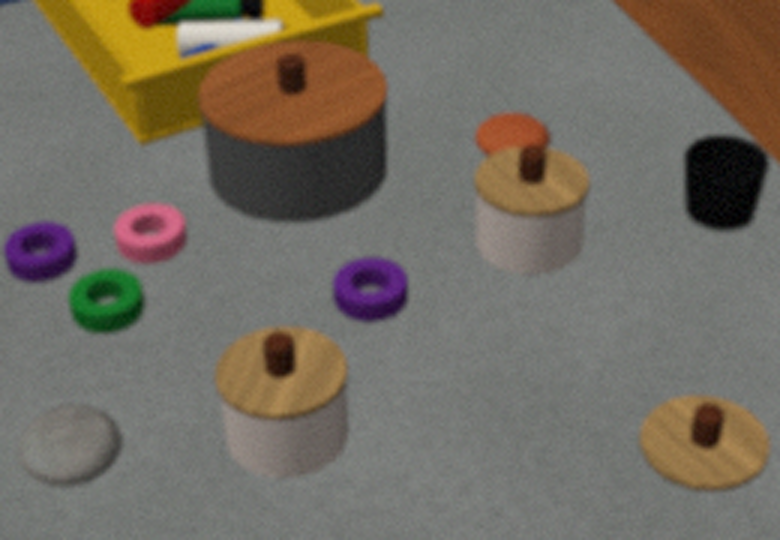

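View pics/top12.png

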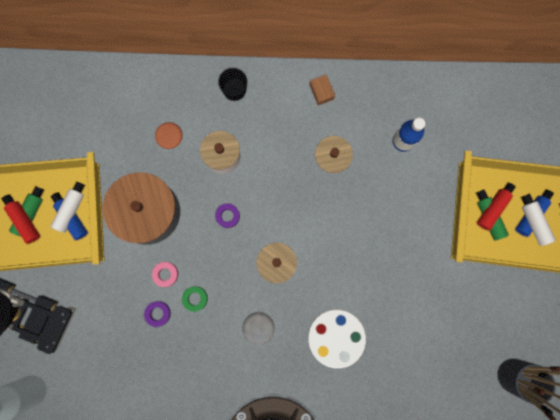

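The tub cover (140,208) and both pot lids (220,151) and (276,263) sit seated and level. The spare lid is at (334,153), and the pebble and bottle haven't moved.

```bash
python3 -c "
from plant import close_job
print(close_job())"
```

```text
the job is handed in; nothing more can be done
None
```

I handed the job in with all three rolls on the spindle, the tub cover seated and a level lid on each of the two pots; one lid is left over, the pebble and bottle were not touched, and no verdict came back.

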